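Wedge the levelling stand's table level

ROBOT

A 7-joint arm with a two-finger parallel gripper is mounted at the origin on a cart in front of the work surface, level with it; the furniture and walls round the work are solid. World frame = base frame: x ahead of the robot, y to its left, z up, the work surface at z = 0. Lengths are in m, angles in rad, forces in N, time in s.
With the tool pointing down it reaches from about 0.4 to 0.9 m from the base axis. Payload 5.6 kg.
Tool frame: the origin (TCP) lies midway between the tips of the shut fingers; the grasp point (between the pads) lies 19 mm behind it; x points along the fingers, y is the direction in which the jaws open and shut, and the axes are right-handed (so a half turn about x gives the same grasp; the last joint's range is limited). The gripper opens to 92 mm and grips with 3 to 60 N. Pads are 20 mm wide; open, the fingers measure 128 mm over their backs; the gripper's body (75 mm by 189 mm) begins 69 mm behind the grasp point.
Start: joints at [1.267, 0.468, -0.012, 1.603, 0.006, 1.071, -0.056], TCP at [0.168, -0.628, 0.215] pointing down, gripper open.
Joint ranges: [-2.53, 2.53], [-0.31, 2.02], [-1.57, 1.55], [0.28, 2.44], [-1.29, 4.43], [0.15, 1.84], [-2.92, 2.92]. Speed limits (rad/s): [2.57, 2.57, 3.14, 3.14, 3.14, 3.14, 3.14].

INTERFACE

Orientations are given as a unit quaternion [w, x, y, z].
In Python, from workcell import r gives the robot as it stands. The module is installed in compiled form; this text tells all that it offers.
- The arm moves only by the shell command python3 -m inch 'ROWS' [FORCE]. ROWS is JSON, a list of rows, each an object with "hand": the finger opening in cm, from 0 to 9.19; "travel": the shift along the tool's x, y, z in cm, a list of three; "yaw": the turn about the tool's x in rad. In form: [{"hand": hand, "travel": [dx, dy, dz], "yaw": yaw}, ...]. A call has 1 to 5 rows; each row shifts and turns the commanded pose from where the row before left it, along the tool's axes as they then stand; what a row does not reach is not made up. A row lasts 1/10 s, in which the tool goes at most 50 mm and 8.59 degrees, less where a joint would pass 70% of its speed; a pose out of reach is approached as far as the arm can. A call with a gripper value outside its range is refused whole. The fingers move at their own pace and stop on an object; FORCE is the grip in N (left out, the last holds). Time passes only in rows, so rows that do not move let the fingers close. It gives the time, the measured TCP pose, the force and the opening at its end, in the units of the state.
- r.state(): the state, without advancing time (a new reading comes with each control period).
- r.capture(name): name is "scene" or "top" or "wrist"; returns a dict with "pixels" (420x560x3 uint8, red, green, blue), "range_z" (420x560 float32, m along the optical axis (not along the pixel's ray), 0 where there is no reading), "fx", "fy", "cx", "cy" (pixels), "distortion" ([k1, k2, p1, p2, k3] as OpenCV has them; the pictures are not rectified), "extrinsics" (4x4, takes a point from world to camera coordinates). Camera axes: x right, y down, z forward; pixel columns grow to the right and rows downward; lengths in m; the calibration is good to about 2 mm. A picture is of the moment at which its call begins.
- r.job_done(): hands the job in, once; it reports no verdict.
Trained networks look in a picture, given as the dict that the camera call returned (one of the last four; its "shot" number tells which), for a name from the list of things; names that differ only in an ending like _2 or _b are one class to them, and where a whole thing is asked for, a point or a joint stands for the part that bears it (a point fixed in the world has none). Each returns a list of dicts, best first, with "confidence" (0 to 1); they miss things now and then, are a little off and sometimes report something else, mostly with a low value. They report only what shows in the picture. A call takes as long as a camera call.
- r.find_in(label, picture): "point" ([column, row] in pixels, amid what is visible of it).
- r.silhouettes(label, picture): "region" (420x560 bool, what is visible of it) and "point" ([column, row] in pixels, amid what is visible of it).
The state is a dict: "time": time; "joints": joint angles; "qvel": joint speeds; "tau": joint torques, N m; "tool_pos": TCP position; "tcp_rot": TCP orientation; "contact_force": force on the tool from outside, world axes, zero at the start; "wrist_torque": the same for the moment, N m; "finger_gap": finger opening in m.
Only numpy, scipy, OpenCV 4.12 (cv2) and the standard library are available. Lean on these libraries where they do the work, as an engineer would, in place of code of your own. Each camera call takes 0.05 s, during which the arm holds its last target.

TASK

Pick up the orange wedge, set its thin end on the steel strip in front of the levelling stand and push it in under the drooping edge of the hinged table, until the table sits level and the wedge is jammed snugly, so that it stays tight when you let go. Feel your way: push firmly but do not force it, lift the table with the wedge only (keep the gripper off the stand), and do not disturb the thread cone, steel cup and dish nearby.

Things in the scene. Friction and masses are not known exactly. Their poses are not given: they have to be found in the camera images.
- stand: Grey levelling stand fixed to the bench, 150 x 106 mm, with a hinged aluminium table (156 x 112 x 8 mm). Origin: on the bench (z = 0) straight below the middle of the steel edge bar under the table's free edge. x points from this mouth back to the hinge (axis along y at x = 130 mm, z = 34 mm); the wedge goes in along +x at y = 0. Rails and rests lie beyond y = +-42 mm.
- stand_bar (a point): Point fixed to the stand: where the middle of the edge bar's underside is when the table is level, 26 mm above the bench. Drooping, the bar's underside is some 14 mm above the bench. Bar 8 mm thick, 84 mm long along y; the table juts 6 mm out past its middle, its top 38 mm high when level. A sample seat (19 mm tall) and a spirit vial stand on the table 20 mm or more from this edge.
- lane (a point): Point fixed to the stand, at bench height (z = 0), 120 mm out in front of the mouth on the middle line of the dark steel packing strip on which the wedge slides. Strip 62 mm wide, from 150 mm before the bar to 80 mm behind it. Its top is 2 to 7 mm above the bench, different every time and not given, so the depth at which the table comes level differs by some 20 mm.
- table (a joint): Tilt of the table in rad: about 0.09 when it droops on its rests (start), 0 when level (the vial's bubble is then midway between its two black rings). Stop screws by the hinge hold it there: it cannot rise past level, and the push force then climbs steeply. Lifting takes about 2 to 8 N of push; 12 to 18 N at the stop jams the wedge well; over 25 N between wedge and stand is forcing it.
- wedge_grip (a point): Grip point of the orange wedge: in the handle block, 30 mm above the wedge's underside. Block 28 mm along x, 26 mm across (y), top at 48 mm. x points to the thin end, z up. Wedge 130 mm long, 36 mm wide, about 0.2 kg: the block stands on the last 28 mm; the ramp falls evenly from 30 mm high (16 mm ahead of this point) to 4 mm at the thin end (116 mm ahead).
- wedge_tip (a point): Middle of the lower edge of the wedge's thin end; axes as wedge_grip.
- wedge: The whole orange wedge; origin in the middle of its underside, 51 mm ahead of the grip point; axes as wedge_grip. It lies to the right of the tall black tester that stands in the middle of the bench (x beyond 0.47 m, y from -0.23 to 0.18 m, 0.4 m tall), the stand to the left of it: carry the wedge round the tester's front, over the steel cup.
- cone: Blue thread cone, 60 mm wide, 100 mm tall, loose bystander; origin at the centre of its underside.
- cup: Steel cup, 68 mm wide, 49 mm tall, loose bystander; origin at the centre of its underside.
- dish: Flat clear dish, 69 mm wide, 14 mm tall, loose bystander; origin at the centre of its underside.

How it is judged:
By the outcome, as a careful person would: the job done as asked, in the order asked, and still so for the second after the job is handed in, with the robot touching nothing.
It also fails if it takes over 67 s, if anything falls off the work surface, if the arm or the gripper's body presses on something with over 40 N, if the wrist force passes 120 N, or if a joint passes its speed limit or range.

## Working session

There is one attempt and no reset: what is moved stays moved. The work goes in short steps, Python scripts to look and compute and a shell command to move; the robot and the scene stay as the last step left them, time stands still between calls to the robot, and variables do not carry over. Pictures are saved under pics/ and viewed, and the job is handed in when it is done.

```bash
mkdir -p pics; ls; cat > h.py <<'E'
import numpy as np, cv2
from workcell import r
def save(p,n): cv2.imwrite('pics/'+n+'.png',p['pixels'][:,:,::-1])
def world(p,u,v,z=None):
    K=np.array([[p['fx'],0,p['cx']],[0,p['fy'],p['cy']],[0,0,1]]);
    n=cv2.undistortPoints(np.array([[[u,v]]],float),K,np.array(p['distortion'],float))[0,0]
    T=np.array(p['extrinsics']);R=T[:3,:3];t=T[:3,3]
    if z is None:
        d=p['range_z'][int(round(v)),int(round(u))]; return R.T@(np.array([n[0]*d,n[1]*d,d])-t)
    c=-R.T@t; ray=R.T@np.array([n[0],n[1],1.]); return c+ray*(z-c[2])/ray[2]
def cloud(p,mask=None):
    K=np.array([[p['fx'],0,p['cx']],[0,p['fy'],p['cy']],[0,0,1]])
    m=p['range_z']>0
    if mask is not None: m&=mask
    v,u=np.nonzero(m)
    n=cv2.undistortPoints(np.stack([u,v],1).astype(float)[:,None],K,np.array(p['distortion'],float))[:,0]
    d=p['range_z'][v,u].astype(float)
    T=np.array(p['extrinsics']);R=T[:3,:3];t=T[:3,3]
    return (np.c_[n*d[:,None],d]-t)@R, p['pixels'][v,u]
E
python3 - <<'E'
from h import *
np.set_printoptions(precision=4,suppress=True)
print(r.state())
for n in ['scene','top']:
    p=r.capture(n); save(p,n+'0'); print(n,p['extrinsics'])
    for l in ['stand','stand_bar','lane','wedge','wedge_grip','wedge_tip','cone','cup','dish']:
        try:
            for o in r.find_in(l,p)[:2]:
                u,v=o['point']; print(l,round(o['confidence'],2),np.round(o['point'],1),world(p,u,v))
        except Exception as e: print(l,e)
E
```

```text
pics
{'time': 0.0, 'joints': array([ 1.267 ,  0.4683, -0.0116,  1.6036,  0.006 ,  1.0714, -0.0563]), 'qvel': array([ 0.0012, -0.001 ,  0.0009, -0.0015,  0.0004,  0.0004, -0.    ]), 'tau': array([  0.0002, -52.0567,  -0.0122, -24.3755,  -0.0566,   0.0173,
         0.0002]), 'tool_pos': array([ 0.1674, -0.6275,  0.2137]), 'tcp_rot': array([-0.0913, -0.701 , -0.0925,  0.7012]), 'contact_force': array([-0.1364, -0.2977,  0.289 ]), 'wrist_torque': array([-0.0024,  0.0253,  0.0015]), 'finger_gap': 0.09160260513401805}
scene [[-0.8732 -0.4871  0.015   0.5193]
 [-0.2188  0.3643 -0.9052  0.1406]
 [ 0.4355 -0.7937 -0.4247  1.0842]
 [ 0.      0.      0.      1.    ]]
stand 0.69 [227.9 308.2] [0.4624 0.4587 0.0025]
stand 0.55 [199.4 248.8] [0.6166 0.353  0.0463]
stand_bar 0.66 [199.3 249.9] [0.6137 0.3572 0.0462]
lane 0.57 [200.3 250.6] [0.6123 0.3553 0.0438]
wedge 0.55 [355.1 180.9] [ 0.4737 -0.3115  0.0247]
wedge_grip 0.84 [351.  181.6] [ 0.4892 -0.3144  0.0179]
wedge_grip 0.7 [206.6 247.8] [0.6002 0.3462 0.0505]
wedge_tip 0.77 [352.3 181. ] [ 0.4844 -0.3136  0.0214]
cone 0.97 [181.4 295.1] [0.5293 0.5212 0.0495]
cone 0.29 [200.4 251.5] [0.6122 0.3554 0.0414]
cup 0.88 [344.5 211.1] [ 0.4068 -0.0424  0.0356]
top [[-0.0131 -0.9999 -0.0092  0.0941]
 [-0.9836  0.0146 -0.18    0.5749]
 [ 0.1801  0.0067 -0.9836  1.46  ]
 [ 0.      0.      0.      1.    ]]
stand 0.78 [210.8 186.8] [0.6472 0.326  0.0493]
stand_bar 0.7 [173.9 240.1] [0.458  0.4684 0.0007]
stand_bar 0.58 [212.2 189.4] [0.6362 0.3198 0.0545]
lane 0.9 [215. 188.] [0.6409 0.3094 0.0561]
wedge 0.64 [394.3 224.9] [ 0.5003 -0.3448  0.0216]
wedge_grip 0.74 [392.8 227.6] [ 0.4906 -0.339   0.0205]
wedge_tip 0.73 [392.9 222.8] [ 0.5084 -0.3408  0.0193]
cone 0.5 [159.6 216.2] [0.5333 0.4973 0.0959]
cup 0.51 [321. 249.] [ 0.4179 -0.0754 -0.0006]
dish 0.74 [172.4 239.2] [0.4608 0.4725 0.0069]
```

View pics/scene0.png

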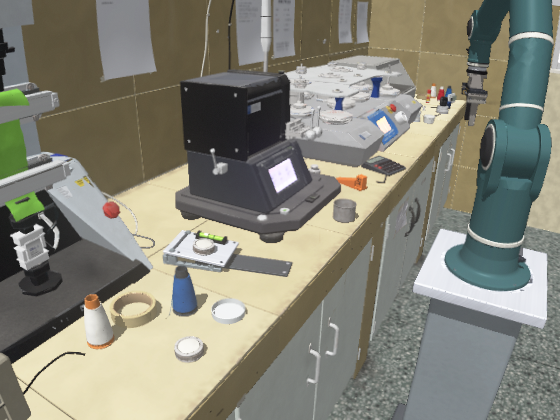

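View pics/top0.png

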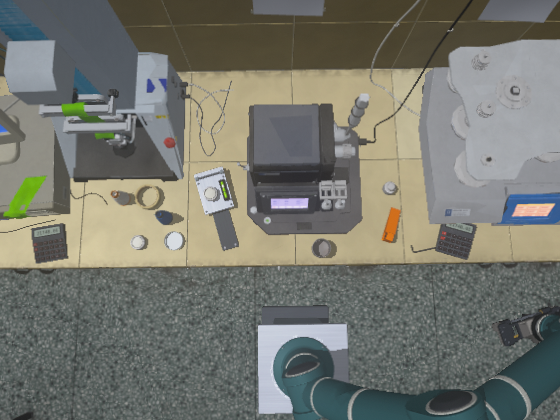

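The scene view shows the orange wedge at (352,182), cup (345,210), and stand (205,245) with its strip running to (290,268). In the top view the wedge is at (392,225), the strip runs from (220,212) to (230,248), the cone is at (164,216) and the dish at (174,240). Next I measure from the colour and range clouds.

```bash
python3 - <<'E'
from h import *
np.set_printoptions(precision=4,suppress=True)
for n in ['top','scene']:
    p=r.capture(n)
    P,C=cloud(p); hsv=cv2.cvtColor(C[:,None].astype(np.uint8),cv2.COLOR_RGB2HSV)[:,0]
    m=(hsv[:,0]>4)&(hsv[:,0]<17)&(hsv[:,1]>190)&(hsv[:,2]>120)&(P[:,0]>.35)&(P[:,0]<.65)&(P[:,1]<-.2)&(P[:,1]>-.5)&(P[:,2]>-.01)
    W=P[m]; print(n,len(W),W.min(0),W.max(0))
    c=np.median(W,0); q=W[:,:2]-W[:,:2].mean(0); w,V=np.linalg.eigh(q.T@q); a=V[:,1]; s=q@a
    print('axis',a,np.degrees(np.arctan2(a[1],a[0])),'s',s.min(),s.max(),'mean',W[:,:2].mean(0))
    for k in np.linspace(s.min(),s.max(),9):
        mm=abs(s-k)<.008
        if mm.any(): print(round(k,3),W[mm].max(0)[2].round(4),np.median(W[mm],0),mm.sum())
    rect=cv2.minAreaRect(W[W[:,2]<.2][:,:2].astype(np.float32)*1000);print(rect)
    # strip: dark grey
    m=(hsv[:,2]<130)&(P[:,0]>.38)&(P[:,0]<.6)&(P[:,1]>.2)&(P[:,1]<.4)&(abs(P[:,2])<.02)
    S=P[m]; print('strip',len(S)); 
    if len(S): print(cv2.minAreaRect(S[:,:2].astype(np.float32)*1000),np.median(S[:,2]))
    b=P[(hsv[:,0]>15)&(hsv[:,0]<30)&(P[:,0]>.4)&(P[:,0]<.55)&(P[:,1]>.2)&(P[:,1]<.45)&(abs(P[:,2])<.02)&(hsv[:,2]>170)]
    print('bench z',np.median(b[:,2]),len(b))
    save({'pixels':cv2.resize(p['pixels'][120:270,130:430] if n=='top' else p['pixels'][150:350,150:400],None,fx=2.6,fy=2.6)},n+'z')
E
```

```text
top 295 [ 0.4423 -0.3695 -0.0029] [ 0.5659 -0.301   0.0564]
axis [-0.9301  0.3674] 158.44478576796655 s -0.06256753032950182 0.0635135598123525 mean [ 0.5037 -0.334 ]
-0.063 0.0112 [ 0.5585 -0.3565  0.006 ] 20
-0.047 0.0174 [ 0.5469 -0.3486  0.0103] 34
-0.031 0.0211 [ 0.5338 -0.3468  0.0136] 37
-0.015 0.0234 [ 0.5188 -0.3392  0.0178] 37
0.0 0.0266 [ 0.5038 -0.3335  0.0213] 41
0.016 0.0334 [ 0.4885 -0.3281  0.0256] 42
0.032 0.0545 [ 0.4736 -0.321   0.0312] 32
0.048 0.0547 [ 0.4603 -0.3165  0.047 ] 35
0.064 0.0564 [ 0.4485 -0.3108  0.047 ] 20
((502.8353271484375, -334.6846923828125), (34.45816421508789, 126.03646087646484), 69.13337707519531)
strip 698
((507.2644348144531, 260.1426696777344), (158.66680908203125, 114.207275390625), 22.465421676635742) 0.004640362844966132
bench z -0.0002485194678555584 1954Traceback (most recent call last):
  File "<stdin>", line 7, in <module>
    return umr_minimum(a, axis, None, out, keepdims, initial, where)
ValueError: zero-size array to reduction operation minimum which has no identity
```

View pics/topz.png

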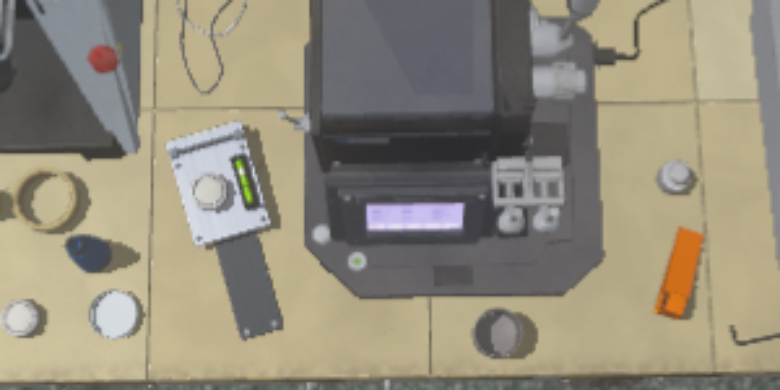

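```bash
cat >> h.py <<'E'
from scipy.spatial.transform import Rotation as Ro
def pose():
    s=r.state(); q=np.array(s['tcp_rot']); return np.array(s['tool_pos']), Ro.from_quat(q[[1,2,3,0]]).as_matrix(), s
def plan(target_tcp,jaw_deg=None):
    """shift in tool axes (cm, at present orientation) + yaw to make tool y along jaw_deg (mod 180)"""
    t,R,s=pose(); d=R.T@(np.array(target_tcp)-t)*100; print('tcp',t.round(4),'jaw',np.degrees(np.arctan2(R[1,1],R[0,1])).round(2),'xaxis',R[:,0].round(3))
    print('travel',d.round(2))
    if jaw_deg is not None:
        a=np.degrees(np.arctan2(R[1,1],R[0,1])); e=(jaw_deg-a+90)%180-90
        print('yaw rad about tool x',np.radians(e*np.sign(R[2,0])).round(4))
E
python3 - <<'E'
from h import *
np.set_printoptions(precision=4,suppress=True)
t,R,s=pose(); print(R)
p=r.capture('wrist'); T=p['extrinsics']; Rc=T[:3,:3]; c=-Rc.T@T[:3,3]; print('cam in tool',R.T@(c-t), 'cam axes in tool\n',R.T@Rc.T, p['fx'])
p=r.capture('top'); P,C=cloud(p)
m=(P[:,0]>.4)&(P[:,0]<.75)&(P[:,1]>-.25)&(P[:,1]<.2)&(P[:,2]>.02)
for x in np.arange(.4,.7,.02):
    k=m&(abs(P[:,0]-x)<.01); print(round(x,2),k.sum(), P[k][:,2].max().round(3) if k.any() else 0)
plan([.40,-.31,.22],68)
E
```

```text
[[-0.      0.2578 -0.9662]
 [-0.     -0.9662 -0.2578]
 [-1.      0.      0.    ]]
cam in tool [-0.1694  0.0005 -0.0765] cam axes in tool
 [[-0.0004 -0.2729  0.962 ]
 [ 1.      0.0001  0.0005]
 [-0.0002  0.962   0.2729]] 311.3570130345054
0.4 5 0.052
0.42 14 0.051
0.44 19 0.051
0.46 13 0.053
0.48 544 0.085
0.5 547 0.087
0.52 654 0.248
0.54 900 0.315
0.56 799 0.251
0.58 873 0.26
0.6 776 0.269
0.62 1890 0.403
0.64 857 0.41
0.66 748 0.405
0.68 824 0.405
tcp [ 0.1676 -0.628   0.2146] jaw -75.06 xaxis [-0. -0. -1.]
travel [ -0.54 -24.74 -30.66]
yaw rad about tool x 0.6447
```

```bash
python3 -m inch '[{"hand":9,"travel":[0,-2,-3],"yaw":0.129},{"hand":9,"travel":[0,-2,-3],"yaw":0.129},{"hand":9,"travel":[0,-2,-3],"yaw":0.129},{"hand":9,"travel":[0,-2,-3],"yaw":0.129},{"hand":9,"travel":[0,-2,-3],"yaw":0.129}]' 40
python3 - <<'E'
from h import *
plan([.41,-.295,.22],68)
E
```

```text
time: 1.7
tool_pos: [0.3158, -0.5283, 0.2149]
tcp_rot: [-0.137, 0.694, -0.137, -0.694]
contact_force: [0.4, -0.6, -0.5]
finger_gap: 0.09
tcp [ 0.3158 -0.5283  0.2149] jaw -112.34 xaxis [ 0. -0. -1.]
travel [ -0.51 -25.16   0.15]
yaw rad about tool x -0.0059
```

```bash
python3 -m inch '[{"hand":9,"travel":[0,-5,0],"yaw":0},{"hand":9,"travel":[0,-5,0],"yaw":0},{"hand":9,"travel":[0,-5,0],"yaw":0},{"hand":9,"travel":[0,-5,0],"yaw":0},{"hand":9,"travel":[0,-5,0],"yaw":0}]'
python3 - <<'E'
from h import *
np.set_printoptions(precision=4,suppress=True)
plan([.41,-.295,.22],68)
p=r.capture('wrist'); save(p,'w1')
for l in ['wedge_grip','wedge_tip','wedge']:
    for o in r.find_in(l,p)[:1]: print(l,o['confidence'],o['point'],world(p,*o['point']))
P,C=cloud(p); hsv=cv2.cvtColor(C[:,None].astype(np.uint8),cv2.COLOR_RGB2HSV)[:,0]
m=(hsv[:,0]>4)&(hsv[:,0]<17)&(hsv[:,1]>190)&(hsv[:,2]>90)&(P[:,2]<.08)
W=P[m]; print(len(W),W.min(0),W.max(0))
top=W[W[:,2]>.044]; print('blocktop',len(top),np.median(top,0),cv2.minAreaRect(top[:,:2].astype(np.float32)*1000))
print(cv2.minAreaRect(W[:,:2].astype(np.float32)*1000))
b=P[(hsv[:,1]<140)&(abs(P[:,2])<.02)]; print('bench',np.median(b[:,2]))
E
```

```text
time: 2.2
tool_pos: [0.4091, -0.2956, 0.2149]
tcp_rot: [-0.135, 0.694, -0.135, -0.694]
contact_force: [0.3, -0.3, 0.4]
finger_gap: 0.09
tcp [ 0.4091 -0.2956  0.2149] jaw -112.02 xaxis [ 0.001 -0.001 -1.   ]
travel [-0.51 -0.09 -0.06]
yaw rad about tool x -0.0004
wedge_grip 0.84 [280.4, 94.6] [ 0.5031 -0.3372  0.0203]
wedge_tip 0.85 [279.6, 96.6] [ 0.5015 -0.3356  0.0203]
wedge 0.69 [285.3, 93.0] [ 0.5026 -0.3428  0.0208]
417 [ 0.4363 -0.3751  0.0011] [ 0.5677 -0.3017  0.0491]
blocktop 127 [ 0.4589 -0.3268  0.0463] ((454.6049499511719, -320.0783386230469), (25.66739273071289, 27.40804100036621), 71.76519012451172)
((502.28179931640625, -337.6907653808594), (35.439476013183594, 128.8700408935547), 69.92031860351562)
bench -0.00097715176882872
```

View pics/w1.png

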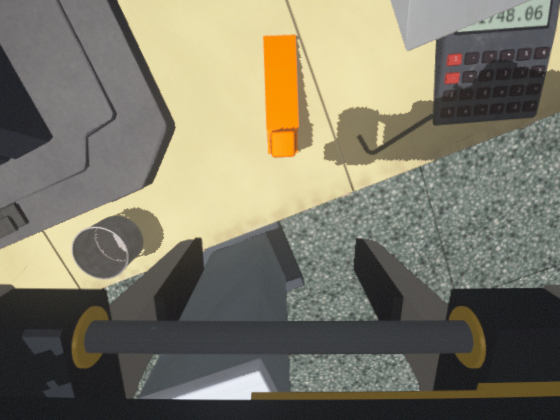

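The wrist view shows the wedge at columns 265–298, rows 36–157, with its block at (284,144). Only a few range points fell in the mask, so I'll refine it with silhouettes.

```bash
python3 - <<'E'
from h import *
np.set_printoptions(precision=4,suppress=True)
p=r.capture('wrist')
print('range valid frac',(p['range_z']>0).mean(), p['pixels'][90,280],p['pixels'][145,284])
for l in ['wedge']:
    o=r.silhouettes(l,p)[0]; print(o['confidence'],o['region'].sum(),o['point'])
hsv=cv2.cvtColor(p['pixels'],cv2.COLOR_RGB2HSV); m=(hsv[...,0]<20)&(hsv[...,1]>200)&(hsv[...,2]>120); m[200:]=0
print(m.sum(),(m&o['region']).sum())
P,C=cloud(p,m); P=P[P[:,2]<.06]; print(len(P))
rr=cv2.minAreaRect(P[:,:2].astype(np.float32)*1000); print(rr)
q=P[:,:2]-P[:,:2].mean(0); w,V=np.linalg.eigh(q.T@q); a=V[:,1]*np.sign(V[0,1]); print('pca',a,np.degrees(np.arctan2(a[1],a[0])),P[:,:2].mean(0))
t=P[P[:,2]>.042]; print(len(t),np.median(t,0),cv2.minAreaRect(t[:,:2].astype(np.float32)*1000))
# axis from bottom-plane independent: image edge lines of ramp top
c=a@np.array(rr[0])/1000
s=P[:,:2]@a-c
for k in np.arange(-.06,.066,.01):
    mm=abs(s-k)<.004; n=P[mm][:,:2]@np.array([-a[1],a[0]]); print(round(k,3),P[mm][:,2].max().round(4),np.median(P[mm][:,2]).round(4),((np.percentile(n,2)+np.percentile(n,98))/2).round(4),mm.sum())
E
```

```text
range valid frac 0.9961054421768708 [251 149   0] [253 159  19]
0.86 3906 [277.7, 91.5]
3660 3660
3643
((502.4631652832031, -337.69561767578125), (35.07738494873047, 128.166748046875), 70.09632110595703)
pca [ 0.936  -0.3519] -20.602592181013822 [ 0.504 -0.338]
604 [ 0.4554 -0.3202  0.047 ] ((454.8364562988281, -320.44952392578125), (25.842710494995117, 26.478221893310547), 68.93671417236328)
-0.06 0.0495 0.0468 -0.1376 195
-0.05 0.049 0.0471 -0.1372 193
-0.04 0.0486 0.0462 -0.1389 227
-0.03 0.0312 0.0279 -0.1395 241
-0.02 0.028 0.0253 -0.1396 226
-0.01 0.0255 0.0226 -0.1393 236
0.0 0.0227 0.02 -0.1391 244
0.01 0.02 0.0176 -0.1392 225
0.02 0.018 0.0149 -0.1389 240
0.03 0.015 0.0123 -0.1391 242
0.04 0.0122 0.0098 -0.1388 228
0.05 0.0101 0.0072 -0.1389 234
0.06 0.0071 0.0046 -0.1386 232
```

```bash
python3 -m inch '[{"hand":9,"travel":[0,0,0],"yaw":-0.03}]'; python3 - <<'E'
from h import *
plan([.4546,-.3203,.013],69.7)
E
```

```text
time: 2.6
tool_pos: [0.4078, -0.2992, 0.2145]
tcp_rot: [0.125, -0.696, 0.125, 0.696]
contact_force: [-0.3, 0.1, -0.7]
finger_gap: 0.0897
tcp [ 0.4078 -0.2992  0.2145] jaw -110.39 xaxis [-0. -0. -1.]
travel [20.15  0.34 -5.12]
yaw rad about tool x -0.0015
```

```bash
python3 -m inch '[{"hand":9,"travel":[2,0.3,-2.6],"yaw":0},{"hand":9,"travel":[3,0,-2.5],"yaw":0},{"hand":9,"travel":[4,0,0],"yaw":0},{"hand":9,"travel":[4,0,0],"yaw":0},{"hand":9,"travel":[0,0,0],"yaw":0}]'; python3 - <<'E'
from h import *
plan([.4546,-.3203,.013],69.7)
E
```

```text
time: 3.1
tool_pos: [0.451, -0.3171, 0.0794]
tcp_rot: [0.126, -0.692, 0.124, 0.7]
contact_force: [-1.0, 0.7, -0.1]
finger_gap: 0.0897
tcp [ 0.451  -0.3171  0.0794] jaw -110.37 xaxis [-0.01   0.006 -1.   ]
travel [ 6.63  0.19 -0.52]
yaw rad about tool x -0.0012
```

```bash
python3 -m inch '[{"hand":9,"travel":[3,0,0],"yaw":0},{"hand":9,"travel":[2,0,0],"yaw":0},{"hand":9,"travel":[0,0,0],"yaw":0},{"hand":9,"travel":[0,0,0],"yaw":0}]'; python3 - <<'E'
from h import *
plan([.4546,-.3203,.013],69.7)
E
```

```text
time: 3.5
tool_pos: [0.4559, -0.3192, 0.0361]
tcp_rot: [-0.125, 0.697, -0.125, -0.695]
contact_force: [0.5, 0.2, 0.5]
finger_gap: 0.0901
tcp [ 0.4559 -0.3192  0.0361] jaw -110.34 xaxis [ 0.001 -0.001 -1.   ]
travel [2.31 0.14 0.09]
yaw rad about tool x -0.0007
```

```bash
python3 -m inch '[{"hand":9,"travel":[1.2,0.1,0.1],"yaw":0},{"hand":9,"travel":[1,0,0],"yaw":0},{"hand":5,"travel":[0,0,0],"yaw":0},{"hand":2,"travel":[0,0,0],"yaw":0},{"hand":2,"travel":[0,0,0],"yaw":0}]' 45; python3 -m inch '[{"hand":1.5,"travel":[0,0,0],"yaw":0},{"hand":1.5,"travel":[0,0,0],"yaw":0},{"hand":1.5,"travel":[0,0,0],"yaw":0},{"hand":1.5,"travel":[0,0,0],"yaw":0}]';python3 - <<'E'
from h import *
plan([.4546,-.3203,.013],69.7)
E
```

```text
time: 4.0
tool_pos: [0.4542, -0.3187, 0.0128]
tcp_rot: [-0.125, 0.696, -0.125, -0.696]
contact_force: [-0.3, -0.3, 0.7]
finger_gap: 0.0679
time: 4.4
tool_pos: [0.4541, -0.3187, 0.0127]
tcp_rot: [-0.125, 0.696, -0.125, -0.696]
contact_force: [0.3, -0.3, -0.2]
finger_gap: 0.0358
tcp [ 0.4541 -0.3187  0.0127] jaw -110.3 xaxis [ 0. -0. -1.]
travel [-0.03  0.14 -0.1 ]
yaw rad about tool x 0.0001
```

```bash
python3 -m inch '[{"hand":1.5,"travel":[0,0,0],"yaw":0},{"hand":1.5,"travel":[0,0,0],"yaw":0},{"hand":1.5,"travel":[0,0,0],"yaw":0}]'; python3 -m inch '[{"hand":1.5,"travel":[0,0,0],"yaw":0},{"hand":1.5,"travel":[0,0,0],"yaw":0}]' ;python3 - <<'E'
from h import *
p=r.capture('wrist'); save(p,'w2'); print(pose()[2]['finger_gap'])
E
```

```text
time: 4.7
tool_pos: [0.454, -0.3187, 0.0126]
tcp_rot: [0.125, -0.696, 0.125, 0.696]
contact_force: [-0.3, -0.5, 0.2]
finger_gap: 0.0263
time: 4.9
tool_pos: [0.454, -0.3186, 0.0126]
tcp_rot: [-0.125, 0.696, -0.125, -0.696]
contact_force: [-1.1, -1.0, 0.9]
finger_gap: 0.0259
0.025900763381559118
```

View pics/w2.png

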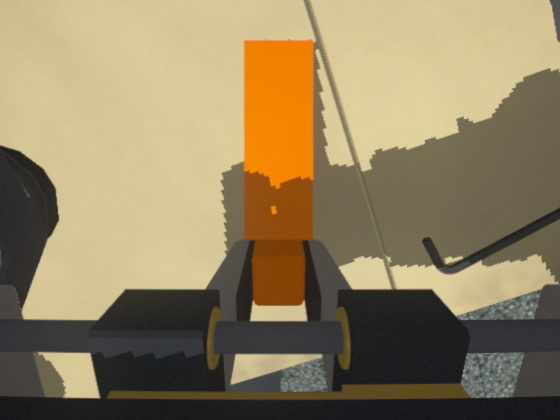

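The grip is at 25.9 mm on the block, straight (wedge columns 245–313, tip row 40). I'll lift it, then measure the stand from the fixed cameras.

```bash
python3 -m inch '[{"hand":1.5,"travel":[-1,0,0],"yaw":0},{"hand":1.5,"travel":[-3,0,0],"yaw":0},{"hand":1.5,"travel":[-4,0,1],"yaw":0},{"hand":1.5,"travel":[-4,0,3],"yaw":0},{"hand":1.5,"travel":[-2,0,4],"yaw":0}]' 60; python3 - <<'E'
from h import *
np.set_printoptions(precision=4,suppress=True)
plan([.36,-.25,.15],90)
for n in ['top','scene']:
    p=r.capture(n); save(p,n+'1')
    for l in ['stand','lane','stand_bar','cone','dish','cup']:
        for o in r.silhouettes(l,p)[:1]:
            P,C=cloud(p,o['region']); print(n,l,round(o['confidence'],2),o['point'],o['region'].sum(),np.median(P,0),P[:,2].max().round(3))
            if l=='stand':
                k=P[:,2]>.02; k&=P[:,2]<.06; print('  rect>.02',cv2.minAreaRect(P[k][:,:2].astype(np.float32)*1000)); 
                np.save(n+'stand.npy',np.c_[P,C])
E
```

```text
time: 5.45
tool_pos: [0.3806, -0.2916, 0.1559]
tcp_rot: [-0.123, 0.698, -0.125, -0.694]
contact_force: [-0.6, -0.4, -1.6]
finger_gap: 0.0257
tcp [ 0.3806 -0.2916  0.1559] jaw -110.24 xaxis [ 0.005 -0.003 -1.   ]
travel [ 0.57 -3.19  3.37]
yaw rad about tool x -0.3532
top stand 0.97 [212.1, 190.1] 1215 [0.6366 0.3175 0.036 ] 0.06
  rect>.02 ((639.885986328125, 319.1300354003906), (156.78790283203125, 109.74333190917969), 14.857246398925781)
top lane 0.62 [215.4, 190.4] 1225 [0.6382 0.3171 0.036 ] 0.06
top stand_bar 0.83 [208.5, 187.7] 1201 [0.638  0.3174 0.0361] 0.06
top cone 0.63 [162.1, 216.4] 166 [0.5358 0.4907 0.0631] 0.105
top dish 0.86 [174.4, 240.5] 255 [0.4547 0.4718 0.0025] 0.018
top cup 0.78 [321.3, 248.8] 279 [ 0.4216 -0.0745  0.003 ] 0.058
scene stand 0.74 [199.7, 247.1] 2143 [0.6225 0.3444 0.032 ] 0.099
  rect>.02 ((636.3775634765625, 319.9908447265625), (158.4364776611328, 118.59501647949219), 15.762922286987305)
scene stand_bar 0.67 [197.8, 253.9] 2187 [0.625  0.3459 0.0315] 0.099
scene cone 0.79 [182.8, 294.0] 1008 [0.5295 0.5161 0.045 ] 0.101
scene dish 0.98 [226.0, 307.3] 716 [0.4567 0.4672 0.0031] 0.016
scene cup 0.74 [343.8, 210.1] 433 [ 0.4163 -0.0477  0.0306] 0.05
```

View pics/scene1.png

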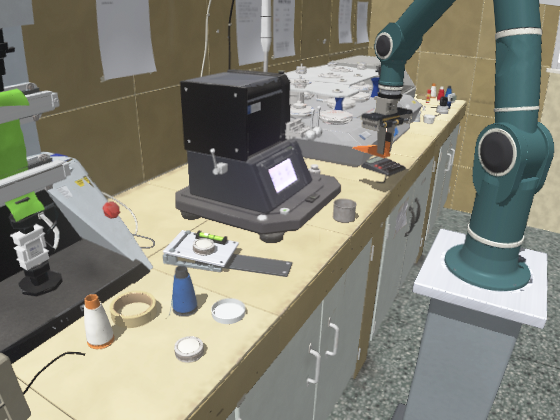

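```bash
python3 -m inch '[{"hand":1.5,"travel":[-0.5,0,2],"yaw":-0.1},{"hand":1.5,"travel":[-0.5,-1,1],"yaw":-0.13},{"hand":1.5,"travel":[-0.5,-1,0],"yaw":-0.13},{"hand":1.5,"travel":[0,-1,0],"yaw":-0.13},{"hand":1.5,"travel":[0,-1,0],"yaw":-0.13}]'; python3 - <<'E'
from h import *
plan([.36,0,.17],-75)
plan([.36,.24,.17],-75)
E
```

```text
time: 6.65
tool_pos: [0.3532, -0.2416, 0.1677]
tcp_rot: [0.096, 0.701, 0.095, -0.7]
contact_force: [-0.1, 0.1, -2.5]
finger_gap: 0.0256
tcp [ 0.3532 -0.2416  0.1677] jaw -74.47 xaxis [ 0. -0. -1.]
travel [ -0.23 -23.09  -7.13]
yaw rad about tool x 0.0093
tcp [ 0.3532 -0.2416  0.1677] jaw -74.47 xaxis [ 0. -0. -1.]
travel [ -0.24 -46.22 -13.56]
yaw rad about tool x 0.0093
```

```bash
python3 -m inch '[{"hand":1.5,"travel":[0,-2.5,-0.7],"yaw":0},{"hand":1.5,"travel":[0,-4.4,-1.2],"yaw":0},{"hand":1.5,"travel":[0,-4.6,-1.3],"yaw":0},{"hand":1.5,"travel":[0,-4.6,-1.3],"yaw":0},{"hand":1.5,"travel":[0,-4.6,-1.3],"yaw":0}]'; python3 - <<'E'
from h import *
plan([.36,.24,.17],-75)
E
```

```text
time: 7.15
tool_pos: [0.3544, -0.0253, 0.1678]
tcp_rot: [0.094, 0.701, 0.093, -0.701]
contact_force: [1.7, 0.1, -4.1]
finger_gap: 0.0256
tcp [ 0.3544 -0.0253  0.1678] jaw -74.81 xaxis [ 0.001 -0.    -1.   ]
travel [ -0.23 -25.45  -7.49]
yaw rad about tool x 0.0033
```

```bash
python3 -m inch '[{"hand":1.5,"travel":[0,-4.6,-1.3],"yaw":0},{"hand":1.5,"travel":[0,-4.6,-1.3],"yaw":0},{"hand":1.5,"travel":[0,-4.6,-1.3],"yaw":0},{"hand":1.5,"travel":[0,-4.6,-1.3],"yaw":0},{"hand":1.5,"travel":[0,-4,-1.1],"yaw":0}]'; python3 -m inch '[{"hand":1.5,"travel":[0,0,0],"yaw":0},{"hand":1.5,"travel":[0,0,0],"yaw":0}]';  python3 - <<'E'
from h import *
plan([.36,.24,.17],-75)
p=r.capture('wrist'); save(p,'w3')
E
```

```text
time: 7.65
tool_pos: [0.3564, 0.2083, 0.1679]
tcp_rot: [0.094, 0.701, 0.094, -0.7]
contact_force: [0.8, -0.3, -2.5]
finger_gap: 0.0254
time: 7.85
tool_pos: [0.3561, 0.2064, 0.1673]
tcp_rot: [-0.095, -0.7, -0.095, 0.701]
contact_force: [-0.0, 0.2, -2.9]
finger_gap: 0.0257
tcp [0.3561 0.2064 0.1673] jaw -74.63 xaxis [-0.001 -0.    -1.   ]
travel [-0.27 -3.14 -1.27]
yaw rad about tool x 0.0064
```

View pics/w3.png

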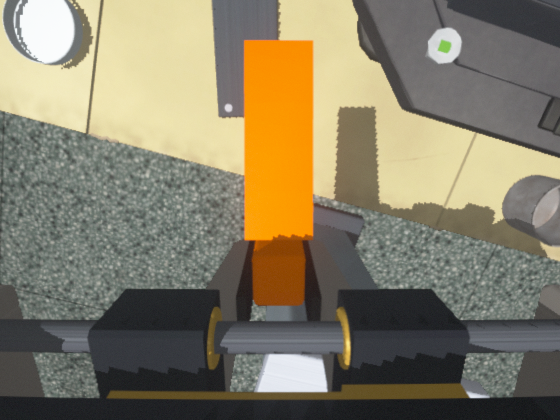

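```bash
python3 - <<'E'
from h import *
plan([.42,.345,.33],-75)
E
python3 -m inch '[{"hand":1.5,"travel":[-3.5,-1.8,-1.5],"yaw":0},{"hand":1.5,"travel":[-3.5,-2.5,-2.2],"yaw":0},{"hand":1.5,"travel":[-3.5,-2.5,-2.2],"yaw":0},{"hand":1.5,"travel":[-3.5,-2.5,-2.2],"yaw":0},{"hand":1.5,"travel":[-2,-2.5,-1.7],"yaw":0}]'; python3 -m inch '[{"hand":1.5,"travel":[0,0,0],"yaw":0},{"hand":1.5,"travel":[0,0,0],"yaw":0}]';  python3 - <<'E'
from h import *
plan([.42,.345,.33],-75)
p=r.capture('wrist'); save(p,'w4'); np.savez('w4.npz',**{k:np.array(v) for k,v in p.items()})
for l in ['stand','lane','stand_bar','cone','dish']:
    for o in r.find_in(l,p)[:1]: print(l,o['confidence'],o['point'],world(p,*o['point']).round(4))
E
```

```text
tcp [0.3562 0.2051 0.1672] jaw -74.77 xaxis [-0.001 -0.001 -1.   ]
travel [-16.29 -11.81  -9.81]
yaw rad about tool x 0.0039
time: 8.4
tool_pos: [0.4226, 0.3448, 0.3304]
tcp_rot: [0.092, 0.702, 0.092, -0.7]
contact_force: [-0.2, 0.4, -3.3]
finger_gap: 0.0256
time: 8.6
tool_pos: [0.4203, 0.3437, 0.3268]
tcp_rot: [-0.094, -0.701, -0.093, 0.701]
contact_force: [-0.4, -0.1, -3.1]
finger_gap: 0.0255
tcp [0.4203 0.3437 0.3268] jaw -74.87 xaxis [-0.001 -0.002 -1.   ]
travel [-0.32 -0.13 -0.  ]
yaw rad about tool x 0.0023
stand 0.81 [342.0, 35.3] [0.6169 0.31   0.0488]
lane 0.65 [184.9, 57.9] [0.5334 0.4908 0.0852]
stand_bar 0.84 [341.9, 35.3] [0.6169 0.3101 0.0488]
cone 0.95 [187.0, 58.1] [0.5341 0.4891 0.0824]
dish 0.7 [186.1, 57.3] [0.5344 0.4893 0.0858]
```

View pics/w4.png

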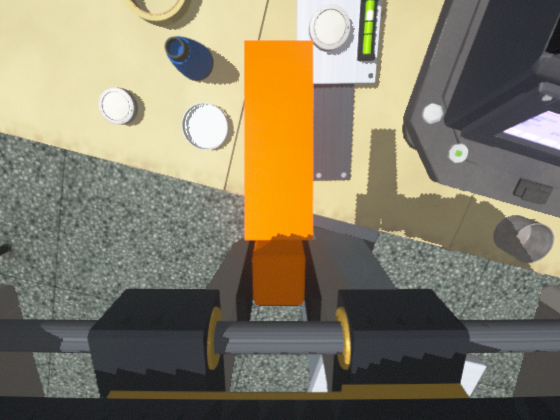

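The stand's front edge at (345,85) and the strip at columns 313–353 down to row 178 show partly behind the wedge; the cone is at (187,58). I'll shift sideways for a clear view.

```bash

python3 -m inch '[{"hand":1.5,"travel":[0,-3.5,-2],"yaw":0},{"hand":1.5,"travel":[0,-3.5,-2],"yaw":0},{"hand":1.5,"travel":[0,0,0],"yaw":0},{"hand":1.5,"travel":[0,0,0],"yaw":0}]';  python3 - <<'E'
from h import *
np.set_printoptions(precision=4,suppress=True)
p=r.capture('wrist'); save(p,'w5'); np.savez('w5.npz',**{k:np.array(v) for k,v in p.items()})
P,C=cloud(p); C=C.astype(int)
sel=(P[:,0]>.40)&(P[:,0]<.72)&(P[:,1]>.2)&(P[:,1]<.45)
hsv=cv2.cvtColor(C[:,None].astype(np.uint8),cv2.COLOR_RGB2HSV)[:,0]
st=sel&(hsv[:,2]<130)&(hsv[:,1]<70)&(P[:,2]>0)&(P[:,2]<.012)
S=P[st]; 
ax=np.array([np.cos(np.radians(15)),np.sin(np.radians(15))])
print('strip',len(S),np.median(S[:,2]),cv2.minAreaRect(S[:,:2].astype(np.float32)*1000))
tb=sel&(P[:,2]>.02)&(P[:,2]<.045)&(hsv[:,1]<60)&(hsv[:,2]>120); Tb=P[tb]
print('table',len(Tb),cv2.minAreaRect(Tb[:,:2].astype(np.float32)*1000), np.percentile(Tb[:,2],[2,50,98]))
b=P[sel&(hsv[:,1]>60)&(hsv[:,0]>15)&(hsv[:,0]<32)&(abs(P[:,2])<.01)]; print('bench',np.median(b[:,2]),len(b))
E
```

```text
time: 9.3
tool_pos: [0.4397, 0.4235, 0.3266]
tcp_rot: [-0.094, -0.7, -0.094, 0.702]
contact_force: [0.4, -0.4, -2.5]
finger_gap: 0.0257
strip 3552 0.003995450905417613 ((550.1988525390625, 290.68316650390625), (322.57867431640625, 127.26713562011719), 12.992422103881836)
table 6358 ((630.447509765625, 316.44793701171875), (142.73194885253906, 113.0335693359375), 15.95798397064209) [0.0248 0.0325 0.0413]
bench -0.0010022445088293558 14983
```

View pics/w5.png

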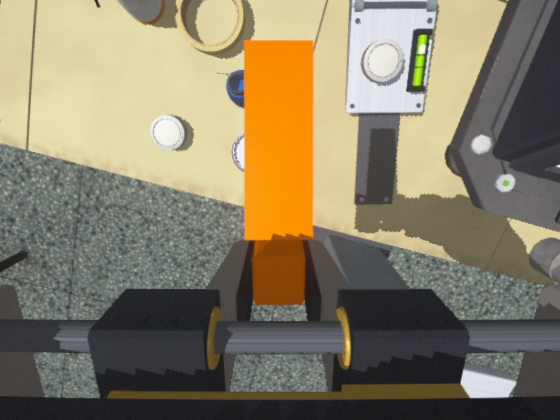

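The view is clear: table front corners at (346,112) and (424,113), strip at columns 357–397 with its end at row 204, vial at (420,60). Now I fit the edges.

```bash
cat > fit.py <<'E'
from h import *
np.set_printoptions(precision=4,suppress=True)
p=dict(np.load('w5.npz')); p={k:(float(v) if v.ndim==0 else v) for k,v in p.items()}
P,C=cloud(p); 
v,u=np.nonzero(p['range_z']>0); 
g=cv2.cvtColor(p['pixels'],cv2.COLOR_RGB2HSV); H=g[v,u].astype(int)
# strip
m=(u>340)&(u<412)&(v>122)&(v<215)&(H[:,1]<60)&(H[:,2]<140)&(P[:,2]>.0015)&(P[:,2]<.012)
for it in range(2):
    if it: m&=(P[:,2]>zs-.003)
    S=P[m]; zs=np.median(S[:,2])
bz=np.median(P[(u>280+30)&(u<350)&(v>120)&(v<200)&(H[:,1]>70)][:,2])
bz2=np.median(P[(u>402)&(u<440)&(v>125)&(v<190)&(H[:,1]>70)][:,2])
print('strip z',zs,'bench L/R',bz,bz2,len(S))
rc=cv2.minAreaRect(S[:,:2].astype(np.float32)*1000); print(rc)
def edges(a_deg,Q,k=None):
    a=np.radians(a_deg); X=np.array([np.cos(a),np.sin(a)]);Y=np.array([-X[1],X[0]]); return Q[:,:2]@X,Q[:,:2]@Y
# direction from strip left/right edges
for a in [15]:
    s,n=edges(a,S); bins=np.arange(s.min()+.005,s.max()-.005,.006); L=[];Rr=[]
    for b in bins:
        k=abs(s-b)<.003
        if k.sum()>10: L.append((b,np.percentile(n[k],1)));Rr.append((b,np.percentile(n[k],99)))
    L=np.array(L);Rr=np.array(Rr); fl=np.polyfit(L[:,0],L[:,1],1);fr=np.polyfit(Rr[:,0],Rr[:,1],1)
    print('strip slopes deg',np.degrees(fl[0]),np.degrees(fr[0]),'n edges',L[:,1].mean(),Rr[:,1].mean(),'s',s.min(),s.max())
# table
m=(u>335)&(u<440)&(v<120)&(P[:,2]>.015)&(P[:,2]<.05)
T=P[m]; print(cv2.minAreaRect(T[:,:2].astype(np.float32)*1000))
s,n=edges(15,T); print('table s',np.percentile(s,[.5,99.5]),'n',np.percentile(n,[.5,99.5]))
F=[]
for b in np.arange(n.min()+.008,n.max()-.008,.006):
    k=abs(n-b)<.003; F.append((b,np.percentile(s[k],.5)))
F=np.array(F); f=np.polyfit(F[:,0],F[:,1],1); print('front edge slope deg',np.degrees(f[0]),'s',F[:,1].mean(), F[:,1].std())
SE=[]
for side in (1,99):
    B=[]
    for b in np.arange(s.min()+.008,s.max()-.03,.006):
        k=abs(s-b)<.003; B.append((b,np.percentile(n[k],side)))
    B=np.array(B); f=np.polyfit(B[:,0],B[:,1],1); print('side slope',np.degrees(f[0]),B[:,1].mean())
k=(H[:,1][m]<60)
A=np.c_[s,n,np.ones_like(s)]; zz=T[:,2]; w=k&(zz<.042)
for _ in range(4):
    c,*_2=np.linalg.lstsq(A[w],zz[w],rcond=None); w=k&(abs(zz-A@c)<.0025)
print('table plane slope s,n',c,w.sum(),'z at front',(A@c)[s<s.min()+.004].mean())
E
python3 fit.py
```

```text
strip z 0.003979796413717039 bench L/R -0.0010833582632125826 -0.0009179962915764885 3081
((486.6510314941406, 274.6907958984375), (128.1148681640625, 61.46989440917969), 16.23569107055664)
strip slopes deg 0.7732280959835118 0.9205649702850868 n edges 0.11008817706996625 0.16918517883976658 s 0.4770750026653542 0.6050737205326363
((631.2567749023438, 316.6793212890625), (144.55380249023438, 113.0335693359375), 15.957982063293457)
table s [0.6205 0.7604] n [0.0875 0.1988]
front edge slope deg -1.1319484621370022 s 0.6204159694222666 0.000678510485600895
side slope 1.1723295694001337 0.08843572031469692
side slope 1.017867431726879 0.19803788187883792
table plane slope s,n [ 0.0926 -0.0002 -0.0322] 6384 z at front 0.02522287215162783
```

Table slope is 0.093 (drooping), the axis is about 16°, the strip top is 5 mm above the bench, and the mouth origin is about (0.568, 0.299). These fit the stated sizes. Next I move to the start of the strip.

```bash
python3 -m inch '[{"hand":1.5,"travel":[2,2.5,0.5],"yaw":-0.014},{"hand":1.5,"travel":[4,4,1],"yaw":0},{"hand":1.5,"travel":[4,4,1],"yaw":0},{"hand":1.5,"travel":[4,4,1],"yaw":0},{"hand":1.5,"travel":[4,1,0.5],"yaw":0}]';python3 -m inch '[{"hand":1.5,"travel":[0,0,0],"yaw":0},{"hand":1.5,"travel":[0,0,0],"yaw":0}]'; python3 - <<'E'
from h import *
plan([.4411,.2625,.0176],-74)
E
```

```text
time: 9.85
tool_pos: [0.4453, 0.2734, 0.1628]
tcp_rot: [0.097, 0.701, 0.095, -0.7]
contact_force: [1.6, 0.6, -3.1]
finger_gap: 0.0252
time: 10.05
tool_pos: [0.4441, 0.2795, 0.1643]
tcp_rot: [0.098, 0.701, 0.098, -0.7]
contact_force: [-0.2, 1.7, -2.3]
finger_gap: 0.0255
tcp [0.4441 0.2795 0.1643] jaw -74.02 xaxis [ 0.001  0.001 -1.   ]
travel [14.66  1.56  0.76]
yaw rad about tool x -0.0003
```

```bash
python3 -m inch '[{"hand":1.5,"travel":[2,1.5,0.8],"yaw":0},{"hand":1.5,"travel":[3.5,0,0],"yaw":0},{"hand":1.5,"travel":[3.5,0,0],"yaw":0},{"hand":1.5,"travel":[2,0,0],"yaw":0},{"hand":1.5,"travel":[0.5,0,0],"yaw":0}]';python3 -m inch '[{"hand":1.5,"travel":[0,0,0],"yaw":0},{"hand":1.5,"travel":[0,0,0],"yaw":0}]'; python3 - <<'E'
from h import *
np.set_printoptions(precision=4,suppress=True)
plan([.4411,.2625,.0176],-74)
p=r.capture('wrist'); save(p,'w6')
hsv=cv2.cvtColor(p['pixels'],cv2.COLOR_RGB2HSV); m=(hsv[...,0]<20)&(hsv[...,1]>200)&(hsv[...,2]>60)
P,C=cloud(p,m); t,R,s=pose(); X=np.array([np.cos(np.radians(16)),np.sin(np.radians(16))]);Y=np.array([-X[1],X[0]])
O=np.array([.568,.2989])
sx=(P[:,:2]-O)@X; n=(P[:,:2]-O)@Y
for b in np.arange(-.12,.0,.012):
    k=abs(sx-b)<.004
    if k.sum()>20: print(round(b,3),np.percentile(n[k],[2,98]),np.mean(np.percentile(n[k],[2,98])),np.median(P[k][:,2]))
print('tip s',np.percentile(sx,99.5)); print(s['contact_force'])
E
```

```text
time: 10.55
tool_pos: [0.4406, 0.2644, 0.0484]
tcp_rot: [0.099, 0.7, 0.099, -0.7]
contact_force: [0.8, 0.3, -2.2]
finger_gap: 0.0263
time: 10.75
tool_pos: [0.4416, 0.2644, 0.0502]
tcp_rot: [0.098, 0.701, 0.099, -0.699]
contact_force: [-0.5, -0.5, -2.8]
finger_gap: 0.0256
tcp [0.4416 0.2644 0.0502] jaw -73.94 xaxis [ 0.003  0.002 -1.   ]
travel [3.25 0.17 0.11]
yaw rad about tool x 0.0011
-0.12 [-0.0111  0.0132] 0.0010580030007928025 0.08260905617804502
-0.108 [-0.0161  0.0181] 0.0009769379559054457 0.06513197378348552
-0.096 [-0.016   0.0181] 0.0010126111730582796 0.06201536761953264
-0.084 [-0.016  0.018] 0.001015937307102914 0.05895003302061397
-0.072 [-0.0159  0.018 ] 0.001053680641804217 0.05590518207496234
-0.06 [-0.0159  0.0181] 0.0010796792468894464 0.052853205693302804
-0.048 [-0.0164  0.018 ] 0.0008061528977309097 0.049725237334610824
-0.036 [-0.0161  0.0185] 0.0012070315846190536 0.046613746559799885
-0.024 [-0.0159  0.0181] 0.0011010013987553403 0.04361278810557926
-0.012 [-0.0155  0.018 ] 0.0012700593962679946 0.04134574509066717
tip s -0.015338990390786398
[ 0.8054  0.7962 -2.3433]
```

View pics/w6.png

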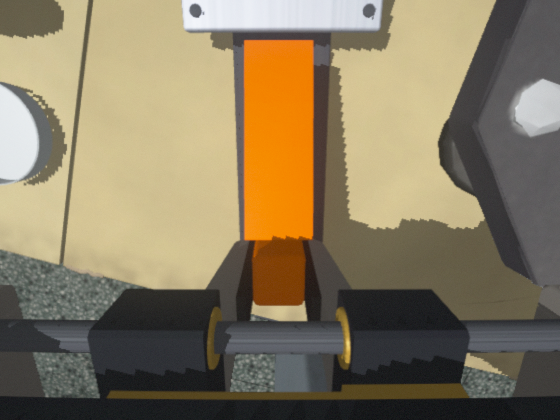

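The view shows the wedge lined up over the strip (strip columns 236–328, wedge 245–313), with the table edge at row 30 just beyond the tip. Descending gently.

```bash
python3 -m inch '[{"hand":1.5,"travel":[1.2,0.1,0],"yaw":0},{"hand":1.5,"travel":[1.2,0,0],"yaw":0},{"hand":1.5,"travel":[0.4,0,0],"yaw":0},{"hand":1.5,"travel":[0,0,0],"yaw":0},{"hand":1.5,"travel":[0,0,0],"yaw":0}]';python3 -m inch '[{"hand":1.5,"travel":[0.2,0,0],"yaw":0},{"hand":1.5,"travel":[0,0,0],"yaw":0}]'; python3 -m inch '[{"hand":1.5,"travel":[0.15,0,0],"yaw":0},{"hand":1.5,"travel":[0,0,0],"yaw":0}]'
```

```text
time: 11.3
tool_pos: [0.4403, 0.2619, 0.0199]
tcp_rot: [-0.099, -0.7, -0.099, 0.7]
contact_force: [-0.3, 0.7, -2.1]
finger_gap: 0.0255
time: 11.5
tool_pos: [0.4405, 0.2618, 0.0181]
tcp_rot: [0.099, 0.7, 0.099, -0.7]
contact_force: [0.1, 0.3, -2.3]
finger_gap: 0.0257
time: 11.7
tool_pos: [0.4407, 0.2619, 0.0174]
tcp_rot: [0.099, 0.7, 0.098, -0.7]
contact_force: [-1.9, -1.1, 4.9]
finger_gap: 0.0255
```

```bash
python3 -m inch '[{"hand":1.5,"travel":[-0.05,0,-0.8],"yaw":0},{"hand":1.5,"travel":[0,0,-0.8],"yaw":0},{"hand":1.5,"travel":[0,0,-0.8],"yaw":0},{"hand":1.5,"travel":[0,0,-0.4],"yaw":0},{"hand":1.5,"travel":[0,0,0],"yaw":0}]';python3 -m inch '[{"hand":1.5,"travel":[0,0,-0.3],"yaw":0},{"hand":1.5,"travel":[0,0,-0.3],"yaw":0},{"hand":1.5,"travel":[0,0,-0.3],"yaw":0},{"hand":1.5,"travel":[0,0,0],"yaw":0}]'; cat >> h.py <<'E'
def st(O=np.array([.568,.2989]),a=16):
    X=np.array([np.cos(np.radians(a)),np.sin(np.radians(a))]);Y=np.array([-X[1],X[0]])
    t,R,s=pose(); F=np.mean([r.state()['contact_force'] for _ in range(3)],0)
    print('TCP stand x,y mm',((t[:2]-O)@X*1000).round(1),((t[:2]-O)@Y*1000).round(1),'z',(t[2]*1000).round(1),'F along,lat,up',(F[:2]@X).round(1),(F[:2]@Y).round(1),F[2].round(1),'gap',s['finger_gap'],'t',s['time'])
E
python3 -c "
from h import *
st()"
```

```text
time: 12.2
tool_pos: [0.4687, 0.27, 0.0174]
tcp_rot: [0.098, 0.701, 0.099, -0.7]
contact_force: [1.3, 1.0, 2.0]
finger_gap: 0.0256
time: 12.6
tool_pos: [0.4762, 0.2724, 0.0174]
tcp_rot: [0.098, 0.7, 0.099, -0.7]
contact_force: [-1.7, 1.2, 4.8]
finger_gap: 0.0259
TCP stand x,y mm -95.6 -0.2 z 17.4 F along,lat,up -1.3 1.6 4.8 gap 0.02591358875647032 t 12.6
```

```bash
python3 -m inch '[{"hand":1.5,"travel":[0,0,-0.3],"yaw":0},{"hand":1.5,"travel":[0,0,-0.3],"yaw":0},{"hand":1.5,"travel":[0,0,-0.3],"yaw":0},{"hand":1.5,"travel":[0,0,-0.3],"yaw":0},{"hand":1.5,"travel":[0,0,0],"yaw":0}]'; 
python3 -c "
from h import *
st()"; python3 -m inch '[{"hand":1.5,"travel":[0,0,-0.3],"yaw":0},{"hand":1.5,"travel":[0,0,-0.3],"yaw":0},{"hand":1.5,"travel":[0,0,-0.2],"yaw":0},{"hand":1.5,"travel":[0,0,0],"yaw":0}]'; 
python3 -c "
from h import *
st(); p=r.capture('top'); P,C=cloud(p)
save({'pixels':cv2.resize(p['pixels'][140:270,150:330],None,fx=4,fy=4)},'top3')
save(r.capture('wrist'),'w7')"
```

```text
time: 13.1
tool_pos: [0.4861, 0.2754, 0.0174]
tcp_rot: [-0.099, -0.699, -0.099, 0.701]
contact_force: [-5.6, -1.5, 8.5]
finger_gap: 0.0261
TCP stand x,y mm -85.2 -0.0 z 17.4 F along,lat,up -5.8 0.1 8.5 gap 0.026064686961397986 t 13.1
time: 13.5
tool_pos: [0.4937, 0.2776, 0.0174]
tcp_rot: [-0.099, -0.699, -0.099, 0.701]
contact_force: [-6.2, -2.1, 8.8]
finger_gap: 0.0255
TCP stand x,y mm -77.3 -0.0 z 17.4 F along,lat,up -6.6 -0.3 8.8 gap 0.025498450606901736 t 13.5
```

View pics/w7.png

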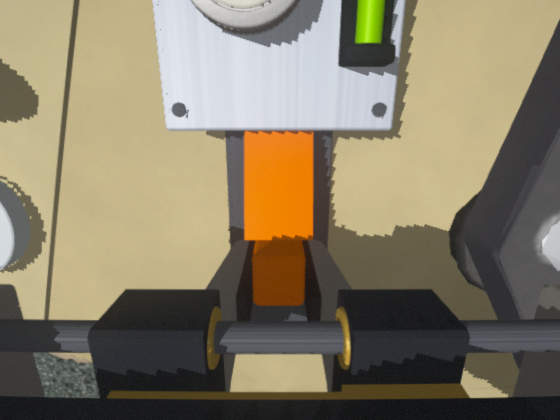

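View pics/top3.png

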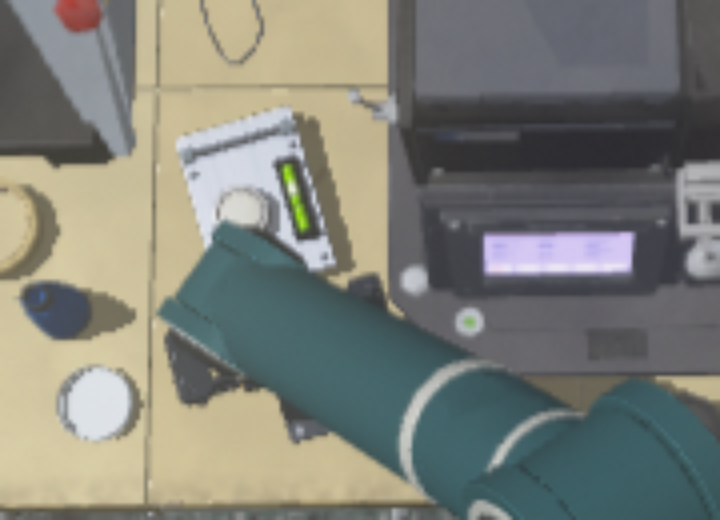

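The wedge is under the table edge (row 130 in the wrist view), with about 6.6 N of push. Continuing.

```bash
cat >> h.py <<'E'
def slope(tag=None):
    p=r.capture('wrist'); 
    if tag: save(p,tag)
    P,C=cloud(p); X=np.array([np.cos(np.radians(16)),np.sin(np.radians(16))]);Y=np.array([-X[1],X[0]]); O=np.array([.568,.2989])
    s=(P[:,:2]-O)@X; n=(P[:,:2]-O)@Y
    k=(s>-.004)&(s<.05)&(abs(n)<.05)&(P[:,2]>.02)&(P[:,2]<.05); A=np.c_[s,n,np.ones_like(s)]; w=k.copy()
    for _ in range(6):
        c=np.linalg.lstsq(A[w],P[w,2],rcond=None)[0]; w=k&(abs(P[:,2]-A@c)<.0015)
    print('table slope',c[0].round(4),'z at bar top (38 level) mm',(c[2]*1000).round(2),w.sum())
E
python3 -m inch '[{"hand":1.5,"travel":[-0.05,0,-0.2],"yaw":0},{"hand":1.5,"travel":[0,0,-0.3],"yaw":0},{"hand":1.5,"travel":[0,0,-0.3],"yaw":0},{"hand":1.5,"travel":[0,0,-0.2],"yaw":0},{"hand":1.5,"travel":[0,0,0],"yaw":0}]'; 
python3 -c "
from h import *
st();slope()"; python3 -m inch '[{"hand":1.5,"travel":[0,0,-0.2],"yaw":0},{"hand":1.5,"travel":[0,0,-0.2],"yaw":0},{"hand":1.5,"travel":[0,0,0],"yaw":0}]'; 
python3 -c "
from h import *
st();slope()"
```

```text
time: 14.1
tool_pos: [0.5035, 0.2801, 0.0174]
tcp_rot: [-0.099, -0.699, -0.099, 0.701]
contact_force: [-4.5, -1.0, 5.1]
finger_gap: 0.0256
TCP stand x,y mm -67.2 -0.3 z 17.4 F along,lat,up -4.7 0.3 5.1 gap 0.02561767290043956 t 14.1
table slope 0.0408 z at bar top (38 level) mm 32.87 20125
time: 14.45
tool_pos: [0.5075, 0.2812, 0.0174]
tcp_rot: [-0.099, -0.699, -0.099, 0.701]
contact_force: [-4.8, -1.3, 4.8]
finger_gap: 0.0259
TCP stand x,y mm -63.0 -0.3 z 17.4 F along,lat,up -5.0 0.1 4.8 gap 0.025863102336448052 t 14.45
table slope 0.0306 z at bar top (38 level) mm 33.97 19925
```

```bash
python3 -m inch '[{"hand":1.5,"travel":[0,0,-0.2],"yaw":0},{"hand":1.5,"travel":[0,0,-0.2],"yaw":0},{"hand":1.5,"travel":[0,0,-0.2],"yaw":0},{"hand":1.5,"travel":[0,0,-0.1],"yaw":0},{"hand":1.5,"travel":[0,0,0],"yaw":0}]'; 
python3 -c "
from h import *
st();slope()"; python3 -m inch '[{"hand":1.5,"travel":[0,0,-0.15],"yaw":0},{"hand":1.5,"travel":[0,0,-0.15],"yaw":0},{"hand":1.5,"travel":[0,0,0],"yaw":0}]'; 
python3 -c "
from h import *
st();slope('w8')"
```

```text
time: 15.0
tool_pos: [0.5143, 0.2831, 0.0174]
tcp_rot: [-0.099, -0.7, -0.098, 0.701]
contact_force: [-5.5, -2.5, 5.0]
finger_gap: 0.0255
TCP stand x,y mm -56.0 -0.3 z 17.4 F along,lat,up -6.0 -0.9 5.0 gap 0.025487559907407097 t 15.0
table slope 0.012 z at bar top (38 level) mm 35.87 19557
time: 15.35
tool_pos: [0.5173, 0.284, 0.0174]
tcp_rot: [-0.099, -0.7, -0.099, 0.701]
contact_force: [-4.4, -1.5, 4.5]
finger_gap: 0.0255
TCP stand x,y mm -52.9 -0.3 z 17.4 F along,lat,up -4.6 -0.3 4.5 gap 0.02549422748921427 t 15.35
table slope 0.0057 z at bar top (38 level) mm 36.66 19470
```

View pics/w8.png

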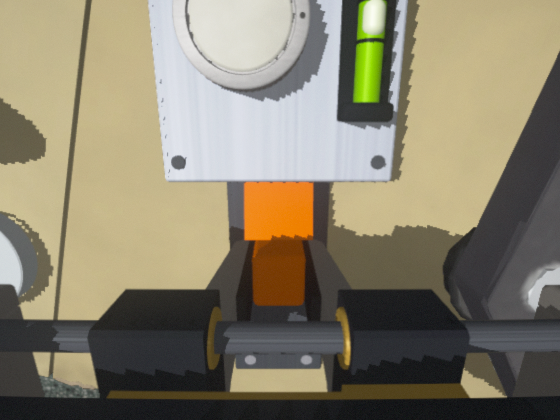

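The bubble at (374,18) is just past a ring and the table is nearly level (slope 0.006, push 4.6 N). I'll go in 1 mm steps from here.

```bash
S='from h import *
st()'; python3 -m inch '[{"hand":1.5,"travel":[0,0,-0.1],"yaw":0},{"hand":1.5,"travel":[0,0,0],"yaw":0}]'>/dev/null; python3 -c "$S"; python3 -m inch '[{"hand":1.5,"travel":[0,0,-0.1],"yaw":0},{"hand":1.5,"travel":[0,0,0],"yaw":0}]'>/dev/null; python3 -c "$S
slope()"
```

```text
TCP stand x,y mm -51.9 -0.3 z 17.4 F along,lat,up -5.2 -0.2 4.2 gap 0.025511836961465337 t 15.6
TCP stand x,y mm -50.9 -0.4 z 17.4 F along,lat,up -4.4 0.6 5.7 gap 0.025593278427292074 t 15.8
table slope 0.0008 z at bar top (38 level) mm 37.18 19347
```

```bash
S='from h import *
st()'; python3 -m inch '[{"hand":1.5,"travel":[0,0,-0.05],"yaw":0},{"hand":1.5,"travel":[0,0,0],"yaw":0}]'>/dev/null; python3 -c "$S"; python3 -m inch '[{"hand":1.5,"travel":[0,0,-0.05],"yaw":0},{"hand":1.5,"travel":[0,0,0],"yaw":0}]'>/dev/null; python3 -c "$S
slope()"
```

```text
TCP stand x,y mm -50.5 -0.4 z 17.4 F along,lat,up -5.6 0.2 5.1 gap 0.025902018507016088 t 16.05
TCP stand x,y mm -50.1 -0.4 z 17.4 F along,lat,up -5.0 -0.5 4.8 gap 0.026145398326944902 t 16.25
table slope 0.0002 z at bar top (38 level) mm 37.39 19277
```

```bash
S='from h import *
st()'; python3 -m inch '[{"hand":1.5,"travel":[0,0,-0.05],"yaw":0},{"hand":1.5,"travel":[0,0,0],"yaw":0}]'>/dev/null; python3 -c "$S"; python3 -m inch '[{"hand":1.5,"travel":[0,0,-0.05],"yaw":0},{"hand":1.5,"travel":[0,0,0],"yaw":0}]'>/dev/null; python3 -c "$S
slope()"
```

```text
TCP stand x,y mm -50.0 -0.4 z 17.4 F along,lat,up -6.6 -0.0 6.3 gap 0.02593780025800252 t 16.5
TCP stand x,y mm -49.9 -0.3 z 17.4 F along,lat,up -9.0 -0.3 7.4 gap 0.025567874126309603 t 16.7
table slope 0.0002 z at bar top (38 level) mm 37.39 19299
```

The stop is reached and the force is climbing. Pushing on to about 15 N.

```bash
S='from h import *
st()'; python3 -m inch '[{"hand":1.5,"travel":[0,0,-0.05],"yaw":0},{"hand":1.5,"travel":[0,0,0],"yaw":0}]'>/dev/null; python3 -c "$S"; python3 -m inch '[{"hand":1.5,"travel":[0,0,-0.04],"yaw":0},{"hand":1.5,"travel":[0,0,0],"yaw":0}]'>/dev/null; python3 -c "$S"
```

```text
TCP stand x,y mm -49.9 -0.4 z 17.4 F along,lat,up -10.0 -0.6 8.2 gap 0.025407704265042 t 16.95
TCP stand x,y mm -49.9 -0.4 z 17.4 F along,lat,up -10.7 -0.7 9.0 gap 0.025854365126732882 t 17.15
```

```bash
S='from h import *
st()'; python3 -m inch '[{"hand":1.5,"travel":[0,0,-0.05],"yaw":0},{"hand":1.5,"travel":[0,0,0],"yaw":0}]'>/dev/null; python3 -c "$S"; python3 -m inch '[{"hand":1.5,"travel":[0,0,-0.05],"yaw":0},{"hand":1.5,"travel":[0,0,0],"yaw":0}]'>/dev/null; python3 -c "$S"
```

```text
TCP stand x,y mm -49.8 -0.4 z 17.4 F along,lat,up -12.1 -1.4 11.5 gap 0.025679722879875303 t 17.35
TCP stand x,y mm -49.8 -0.4 z 17.4 F along,lat,up -13.5 -0.9 11.4 gap 0.025669474989321015 t 17.55
```

```bash
S='from h import *
st()'; python3 -m inch '[{"hand":1.5,"travel":[0,0,-0.06],"yaw":0},{"hand":1.5,"travel":[0,0,0],"yaw":0},{"hand":1.5,"travel":[0,0,0],"yaw":0}]'>/dev/null; python3 -c "$S
slope('w9')"
```

```text
TCP stand x,y mm -49.7 -0.4 z 17.4 F along,lat,up -15.7 -1.7 14.0 gap 0.02581225343279703 t 17.85
table slope -0.0006 z at bar top (38 level) mm 37.43 19423
```

View pics/w9.png

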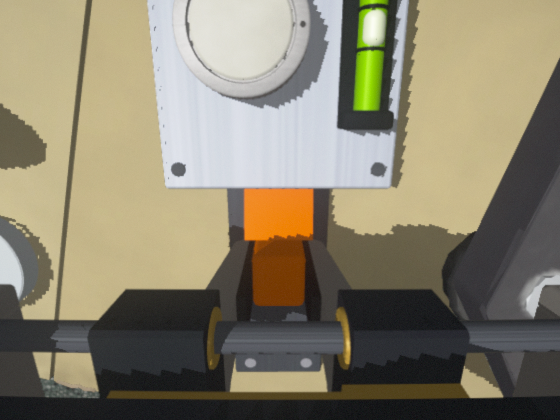

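The table is level (slope about 0) and the bubble is midway between the rings (rows 5 and 48). Push is 15.7 N. Releasing.

```bash
python3 -m inch '[{"hand":3.2,"travel":[0,0,0],"yaw":0},{"hand":4.5,"travel":[0,0,0],"yaw":0},{"hand":4.5,"travel":[0,0,0],"yaw":0},{"hand":4.5,"travel":[0,0,0],"yaw":0}]'; python3 -c "
from h import *
st();slope('w10')"
```

```text
time: 18.3
tool_pos: [0.525, 0.2859, 0.0175]
tcp_rot: [0.098, 0.7, 0.098, -0.7]
contact_force: [0.5, -0.7, -0.6]
finger_gap: 0.0444
TCP stand x,y mm -44.9 -0.7 z 17.5 F along,lat,up 0.3 -0.8 -0.6 gap 0.044390658349747786 t 18.3
table slope -0.0009 z at bar top (38 level) mm 37.42 18694
```

View pics/w10.png

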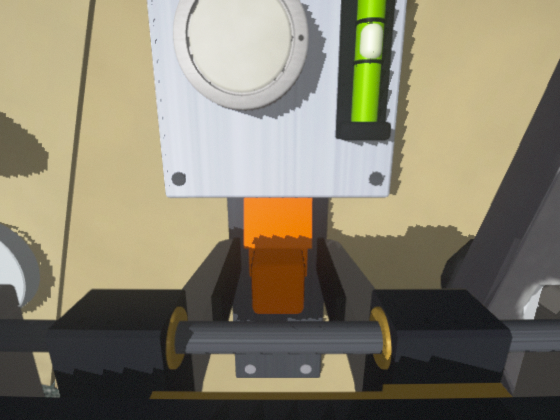

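Released: bubble still centred (rows 20–62), level, no contact force. Now retreating straight up.

```bash
python3 -m inch '[{"hand":4.5,"travel":[-0.8,0,0],"yaw":0},{"hand":4.5,"travel":[-2.5,0,0],"yaw":0},{"hand":4.5,"travel":[-4,0,0],"yaw":0},{"hand":4.5,"travel":[-4,0,2],"yaw":0},{"hand":4.5,"travel":[-3,0,3],"yaw":0}]'; python3 -m inch '[{"hand":4.5,"travel":[-3,0,4],"yaw":0},{"hand":4.5,"travel":[-2,0,4],"yaw":0},{"hand":4.5,"travel":[0,0,1],"yaw":0},{"hand":4.5,"travel":[0,0,0],"yaw":0},{"hand":4.5,"travel":[0,0,0],"yaw":0}]'; python3 -c "
from h import *
st();slope('w11')
save(r.capture('scene'),'scene11')
p=r.capture('top'); save({'pixels':cv2.resize(p['pixels'][140:270,150:330],None,fx=4,fy=4)},'top11')
for l in ['cone','cup','dish']:
  for o in r.silhouettes(l,p)[:1]: print(l,o['point'],np.median(cloud(p,o['region'])[0],0).round(4))"
```

```text
time: 18.85
tool_pos: [0.4776, 0.2729, 0.1634]
tcp_rot: [0.098, 0.701, 0.099, -0.699]
contact_force: [-0.4, 0.1, 1.0]
finger_gap: 0.045
time: 19.35
tool_pos: [0.391, 0.2472, 0.2106]
tcp_rot: [0.098, 0.7, 0.098, -0.7]
contact_force: [0.1, -0.6, -0.4]
finger_gap: 0.0453
TCP stand x,y mm -184.4 -0.9 z 210.6 F along,lat,up -0.0 -0.7 -0.4 gap 0.04528264195672945 t 19.35
table slope -0.0358 z at bar top (38 level) mm 37.43 874
cone [221.4, 217.1] [0.5374 0.2862 0.0376]
cup [321.8, 248.3] [ 0.4218 -0.0747  0.0027]
dish [173.5, 240.8] [0.4584 0.4704 0.0028]
```

View pics/w11.png

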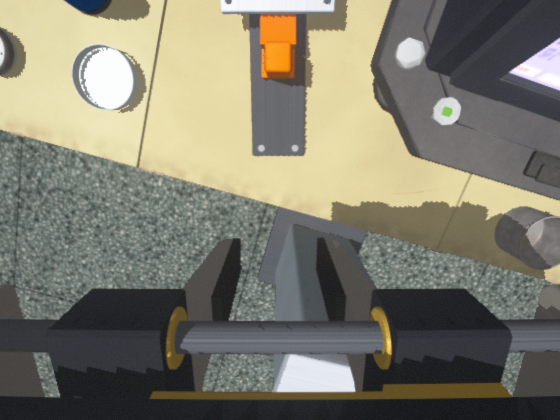

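View pics/scene11.png

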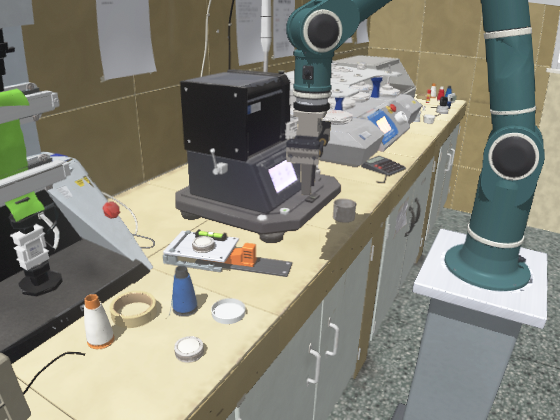

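The scene view shows the wedge in place at (243,254), with the cone (183,290), dish (228,310) and cup (344,210) unmoved. The low-point slope and the top-camera "cone" hit are unreliable: that hit is on the wedge. I'll do one more check from the fixed cameras, then hand in.

```bash
python3 - <<'E'
from h import *
X=np.array([np.cos(np.radians(16)),np.sin(np.radians(16))]);Y=np.array([-X[1],X[0]]); O=np.array([.568,.2989])
for c in ['top','scene']:
    p=r.capture(c); P,C=cloud(p); s=(P[:,:2]-O)@X; n=(P[:,:2]-O)@Y
    k=(s>0)&(s<.12)&(abs(n)<.05)&(P[:,2]>.02)&(P[:,2]<.045); A=np.c_[s,n,np.ones_like(s)]; w=k.copy()
    for _ in range(6):
        q=np.linalg.lstsq(A[w],P[w,2],rcond=None)[0]; w=k&(abs(P[:,2]-A@q)<.003)
    print(c,q.round(4),w.sum())
    if c=='scene':
        for l in ['cone','cup','dish']:
            o=r.silhouettes(l,p)[0]; print(l,o['point'],np.median(cloud(p,o['region'])[0],0).round(4))
print(r.job_done())
E
```

```text
top [-0.0038  0.0011  0.0384] 375
scene [-0.0024 -0.0034  0.0378] 581
cone [181.5, 296.3] [0.5289 0.5159 0.0456]
cup [344.7, 210.2] [ 0.4166 -0.0492  0.0304]
dish [226.7, 307.6] [0.4574 0.468  0.0031]
the job is handed in; nothing more can be done
None
```

The wedge is in under the table edge, the table sits level, and it stayed level after I let go. I handed the job in at about 19.5 s of the 67 s allowed.

I gripped the wedge by its block, carried it round the tester's front over the cup, and set it on the strip. I then slid it in with about 5–7 N of push. The table came level and the force climbed at the stop, so I pressed on to about 15.7 N, released and backed away.

**Last checks:**
- **Level:** the table started at a slope of 0.093 rad. Just after release the wrist camera read about −0.001 rad, with the bubble midway between the rings and no force on the gripper. After backing away, the top and scene cameras read −0.004 and −0.002 rad, with the table's front edge about 38 mm high.
- **Bystanders:** the cone, cup and dish are within about 2 mm of where they started, which is the measuring noise.

**Readings I did not trust:**
- After I backed away, the wrist camera gave a table slope of −0.036 rad. It came from only a few points at the edge of the picture, and the other cameras disagreed.
- The top camera's last "cone" detection was actually the wedge. I checked the cone in the scene camera instead.

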